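# Pack a plug magazine with a ramrod

## Robot

A 7-joint arm with a two-finger parallel gripper is mounted at the origin on a cart in front of the work surface, level with it; the furniture and walls round the work are solid. World frame = base frame: x ahead of the robot, y to its left, z up, the work surface at z = 0. Lengths are in m, angles in degrees, forces in N, time in s.
With the tool pointing down it reaches from about 0.4 to 0.85 m from the base axis. Payload 10.4 kg.
Tool frame: the origin (TCP) lies at the very end of the fingers, on their centre line; the grasp point (between the pads) lies 19 mm behind it (manip.hold_point_z is the distance from the TCP to the grasp point, in m); z points along the fingers, y is the line along which they close (so a half turn about z gives the same grasp; the last joint's range is limited). The gripper opens to 87 mm and grips with 3 to 60 N. Pads are 19 mm wide; open, the fingers measure 117 mm over their backs; the gripper's body (75 mm by 190 mm) begins 51 mm behind the grasp point.
Start: joints at [-1.295, 19.034, -3.707, 83.658, 1.238, 77.344, -5.071], TCP at [0.625, 0, 0.223] pointing down, gripper open.
Joint ranges: [-148.97, 148.97], [-28.65, 121.19], [-84.17, 76.75], [9.2, 138.47], [-72.65, 252.65], [3.7, 117.97], [-149.18, 149.18]. Speed limits (degrees/s): [127.2, 127.2, 159.86, 159.86, 180, 180, 180].

## Interface

Orientations are given as [roll, pitch, yaw] about the fixed x, y, z axes, in that order (R = Rz(yaw) Ry(pitch) Rx(roll)).
In Python, from rig import manip gives the robot as it stands. The module is installed in compiled form; this text tells all that it offers.
- The arm moves only by the tool play_rows, never from a script. Its argument "motion" is a list of rows, each an object with "dp": the shift along the world's x, y, z in m, a list of three; "angular": the turn, a rotation vector about the world's x, y, z in degrees, a list of three. In form: [{"dp": [dx, dy, dz], "angular": [wx, wy, wz]}, ...]. A call has 1 to 12 rows; each row is the pose to reach, as a shift and turn from the pose commanded when the call began; what a row does not reach only later rows make up. A row lasts 1/8 s, in which the tool goes at most 62.5 mm and 10.7 degrees, less where a joint would pass 70% of its speed; a pose out of reach is approached as far as the arm can. A call with a gripper value outside its range is refused whole. "fingers" is the opening, from 0 (shut) to 1 (fully open), set as the call begins (left out, the last holds). The fingers move at their own pace and stop on an object; "grip_force" is the grip in N (left out, the last holds). Time passes only in rows, so rows that repeat a pose let the fingers close. It gives the time, the measured TCP pose, the force, the opening and the grip force at its end, in the units of the state.
- manip.sense(): the state, without advancing time (a new reading comes with each control period).
- manip.camera(name): name is "scene" or "side" or "wrist"; returns a dict with "frame" (400x640x3 uint8, blue, green, red), "z_map" (400x640 float32, m along the optical axis (not along the pixel's ray), 0 where there is no reading), "camera_matrix" (3x3 intrinsics, pixels), "dist" ([k1, k2, p1, p2, k3] as OpenCV has them; the pictures are not rectified), "extrinsics" (4x4, takes a point from camera to world coordinates); the wrist camera has in their place "mount" (4x4, takes a point from camera to tool coordinates, whose origin is the TCP and whose axes are the flange's). Camera axes: x right, y up, looking along -z (the intrinsics and any distortion apply to the point x, -y, -z); pixel columns grow to the right and rows downward; lengths in m; the calibration is good to about 2 mm. A picture is of the moment at which its call begins: read the wrist's pose just before it.
- manip.job_done(): hands the job in; it is judged then, once.
The state is a dict: "t": time; "joint_pos": joint angles; "joint_vel": joint speeds; "joint_efforts": joint torques, N m; "position": TCP position; "ee_rot": TCP orientation; "wrist_force": force on the tool from outside, world axes, zero at the start; "ft_torque": the same for the moment, N m; "grip_width": finger opening in m; "gripper_force": force on a finger pad.
Only numpy, scipy, OpenCV 4.12 (cv2) and the standard library are available. Lean on these libraries where they do the work, as an engineer would, in place of code of your own. Each camera call takes 0.05 s, during which the arm holds its last target. There are 200 camera calls.

## Task

Load the clear upright magazine tube: drop in the long slim wooden plug first and the short slim one on top of it, then take the long plain ramrod out of the wooden stand and press the plugs down with it, firmly, until the dark follower disc under them is right at the bottom of the tube. Put the ramrod back upright in its free hole in the stand, all the way in, and leave the fat plug, the other rods and everything else where they are.

Things in the scene. Friction and masses are not known exactly. Their poses are not given: they have to be found in the camera images.
- magazine: Fixed clear plastic tube, upright on a dark square steel foot 90 x 90 x 10 mm. Origin: underside of the foot, on the tube's axis; z up. Bore 26 mm, outside 33 mm in diameter; over the top 12 mm the mouth flares to 38 mm inside, 45 mm outside; rim 160 mm above the origin. It stands at the robot's left or right, the rod stand on the other side.
- mouth (a point): Centre of the magazine tube's mouth, at rim height (160 mm above the bench).
- follower (a joint): Dark disc (24 mm across, 10 mm thick) that slides down inside the tube under the plugs. 0: its top is 70 mm below the rim; 0.060 m: fully down on its stop, top 130 mm below the rim. Starts at 0 to 0.020. A brake holds it with about 5 N (more than the plugs' weight); no spring. 10 N or more at its stop seats the plugs firmly. Then the top of the short plug is 57 mm below the rim.
- follower_top (a point): Centre of the follower's top face.
- plug_long: Long slim wooden plug, cylinder 22 mm in diameter and 45 mm tall, standing upright; origin at the centre of its underside, z along its axis. Goes in first. About 30 g. The three plugs stand round the small lidded jar and may have changed places.
- plug_short: Short slim wooden plug, cylinder 22 mm in diameter and 28 mm tall, standing upright; origin at the centre of its underside. Goes in second. About 20 g.
- plug_fat: Fat wooden plug, 32 mm in diameter and 36 mm tall, too thick for the tube; origin at the centre of its underside. To be left alone.
- stand: Fixed wooden block 150 x 50 x 60 mm (its x, y, z) with three round wells in a row along its x, 50 mm apart, 22 mm in diameter, with chamfered mouths, 50 mm deep (floor 10 mm above the bench). Origin: centre of its underside. A rod stands in each well; which is in which varies.
- stand_hole0 (a point): Centre of the mouth of the stand's well at its x = -50 mm, 60 mm above the bench.
- stand_hole1 (a point): Centre of the mouth of the stand's middle well, 60 mm above the bench.
- stand_hole2 (a point): Centre of the mouth of the stand's well at its x = +50 mm, 60 mm above the bench.
- ramrod: The ramrod: plain wooden rod standing upright, 150 mm long; origin at the centre of its foot, z along it. Shaft 18 mm in diameter from the foot up to 100 mm, then a handle 26 mm in diameter from 105 to 143 mm, narrowing to its top at 150 mm. About 70 g. In the stand its foot is 10 mm above the bench.
- stub_rod: Rod like the ramrod but only 110 mm long (shaft 60 mm, too short for the job); origin at the centre of its foot. To be left alone.
- collar_rod: Rod like the ramrod, 150 mm long, but with a collar 32 mm in diameter 60 to 72 mm above its foot, which stops it from going down the tube; origin at the centre of its foot. To be left alone.
- lidded_jar: Bystander: small upright jar with a dark lid, 41 mm across, 105 mm tall, standing among the plugs; origin at the centre of its underside.
- box_front (a point): Middle of the front edge, at bench height, of the fixed wooden parts box behind the plugs (129 x 181 mm, 61 mm tall, its length along the robot's y); an obstacle.
- chisel: Bystander: wood chisel lying on the bench nearest the robot, 242 x 26 x 28 mm, origin under its middle, its length along its x.
- screwdriver: Bystander: screwdriver lying on the bench nearest the robot, 208 x 30 x 30 mm, origin under its middle, its length along its x.
- tape_measure: Bystander: yellow tape measure, 79 x 86 x 35 mm, lying at the left; origin under its middle.
- sanding_block: Bystander: cork sanding block, 62 x 100 x 32 mm, lying at the left; origin under its middle.
- pencil: Bystander: red pencil lying at the left, 163 x 8 x 7 mm, origin under its middle, its length along its x.
There are look-alikes about, which are no part of the job. What is shaped like the magazine but turquoise is not meant.

How it is judged:
By the outcome, as a careful person would: the job done as asked, in the order asked, and still so for the second after the job is handed in, with the robot touching nothing.
It also fails if it takes over 72 s, if anything falls off the work surface, if the arm or the gripper's body presses on something with over 40 N, if the wrist force passes 120 N, or if a joint passes its speed limit or range.

## Working session

There is one attempt and no reset: what is moved stays moved. The work goes in short steps, Python scripts to look and compute and a tool call to move; the robot and the scene stay as the last step left them, time stands still between calls to the robot, and variables do not carry over. Pictures are saved under pics/ and viewed, at most 10 in all, crops included, and the job is handed in when it is done.

Besides the shell and the picture viewer there is one more tool, called as name(argument=value, ...), one argument or row to a line, values as JSON. play_rows: Moves the arm, as the interface text tells. Its arguments: {"type":"object","properties":{"motion":{"type":"array"},"fingers":{"type":"number"},"grip_force":{"type":"number"}},"required":["motion"]}

```bash
mkdir -p pics
cat > h.py <<'E'
import numpy as np, cv2, pickle
from rig import manip
from scipy.spatial.transform import Rotation as R
def grab(n):
    s=manip.sense(); c=dict(manip.camera(n))
    if 'mount' in c:
        T=np.eye(4);T[:3,3]=s['position'];T[:3,:3]=R.from_euler('xyz',s['ee_rot'],degrees=True).as_matrix()
        c['extrinsics']=T@np.array(c['mount'])
    return c
def cloud(c):
    h,w=c['z_map'].shape;u,v=np.meshgrid(np.arange(w),np.arange(h))
    p=cv2.undistortPoints(np.stack([u,v],-1).reshape(-1,1,2).astype(np.float64),np.array(c['camera_matrix'],float),np.array(c['dist'],float)).reshape(h,w,2)
    z=c['z_map'];P=np.stack([p[...,0]*z,-p[...,1]*z,-z],-1)
    E=np.array(c['extrinsics']);W=P@E[:3,:3].T+E[:3,3];W[z==0]=np.nan
    return W
E
python3 - <<'E'
from h import *
print(manip.sense())
for n in('scene','side'):
    c=grab(n);cv2.imwrite(f'pics/{n}0.png',c['frame']);pickle.dump(c,open(n+'0.pkl','wb'));print(n,np.round(c['extrinsics'],3).tolist(),np.round(c['camera_matrix'],1).tolist(),c['dist'])
E
```

```text
{'t': 0.0, 'joint_pos': array([-1.29456594, 19.07331921, -3.70773218, 83.70737363,  1.23849403,
       77.34336005, -5.07108512]), 'joint_vel': array([-0.04069986,  0.11944491,  0.04277107,  0.04556403,  0.09780048,
        0.06818102, -0.04324494]), 'joint_efforts': array([-1.20520472e-04, -6.23245955e+01,  2.44190963e-02, -3.89891267e+01,
       -6.13984605e-02,  3.97891912e-02,  1.87085252e-04]), 'position': array([ 6.24599493e-01, -8.34352755e-06,  2.21727923e-01]), 'ee_rot': array([-1.79915963e+02,  4.59186526e-03,  9.00013687e+01]), 'wrist_force': array([ 0.21281198,  0.32971998, -0.05360832]), 'ft_torque': array([0.0280937 , 0.03428796, 0.04899163]), 'gripper_force': 0.0, 'grip_width': 0.08691955581338098}
scene [[0.69, 0.284, -0.666, -0.198], [-0.724, 0.295, -0.624, -0.489], [0.02, 0.913, 0.409, 0.545], [0.0, 0.0, 0.0, 1.0]] [[370.7, 0.0, 323.7], [0.0, 370.7, 206.8], [0.0, 0.0, 1.0]] [-0.00238607  0.          0.          0.          0.        ]
side [[0.992, 0.062, -0.106, 0.278], [-0.123, 0.509, -0.852, -1.23], [0.001, 0.859, 0.512, 0.932], [0.0, 0.0, 0.0, 1.0]] [[471.0, 0.0, 325.6], [0.0, 471.0, 202.7], [0.0, 0.0, 1.0]] [0.01400827 0.         0.         0.         0.        ]
```

View pics/scene0.png

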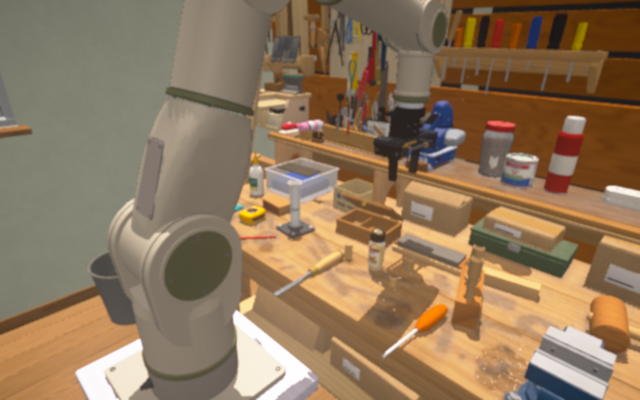

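View pics/side0.png

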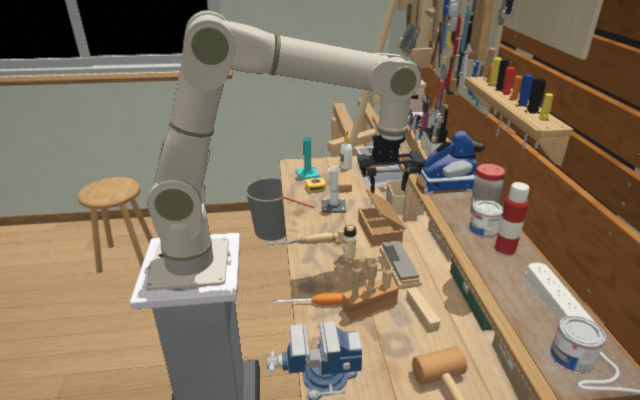

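Scene view: clear tube at (295,210), jar at (377,250), stand at (470,285). Side view: clear tube at (333,190), turquoise look-alike at (307,160), jar at (349,240), stand at (370,295). The white/clear tube on the dark foot is the one meant. I'll enlarge the side view.

Run:
```python
from h import *
c=pickle.load(open('side0.pkl','rb'));W=cloud(c)
x0,y0=300,150
cv2.imwrite('pics/crop1.png',cv2.resize(c['frame'][150:320,300:430],None,fx=3.5,fy=3.5,interpolation=cv2.INTER_CUBIC))
for (u,v) in [(333,170),(333,190),(333,206),(349,228),(349,245),(370,297),(380,290),(354,265),(371,268),(388,270),(345,300),(395,300),(330,240),(340,258)]:
    print(u,v,np.round(W[v,u],3))
for n in('scene0','side0'):
    c=pickle.load(open(n+'.pkl','rb'));W=cloud(c)
    # stand top
    m=(abs(W[...,2]-.06)<.006)&(W[...,0]>.35)&(W[...,0]<.8)&(W[...,1]<-.1)&(W[...,1]>-.5)
    p=W[m][:,:2].astype(np.float32);print(n,len(p),cv2.minAreaRect(p),np.median(p,0))
```

```text
333 170 [0.495 0.295 0.153]
333 190 [0.492 0.27  0.082]
333 206 [0.491 0.258 0.021]
349 228 [ 0.503 -0.021  0.108]
349 245 [ 0.501 -0.041  0.056]
370 297 [ 0.517 -0.289  0.061]
380 290 [ 0.55  -0.265  0.061]
354 265 [ 0.513 -0.074  0.001]
371 268 [ 0.517 -0.277  0.15 ]
388 270 [ 0.57  -0.255  0.121]
345 300 [ 0.45  -0.282  0.051]
395 300 [ 0.596 -0.263  0.018]
330 240 [ 0.456  0.073 -0.001]
340 258 [ 0.474 -0.033  0.001]
scene0 1012 ((0.6231712698936462, -0.3222610354423523), (0.3535960018634796, 0.3555574417114258), 0.017898593097925186) [ 0.5425894  -0.28640282]
side0 825 ((0.5740918517112732, -0.32379400730133057), (0.4488427937030792, 0.352642297744751), 0.1793484091758728) [ 0.5472478  -0.27780727]
```

View pics/crop1.png

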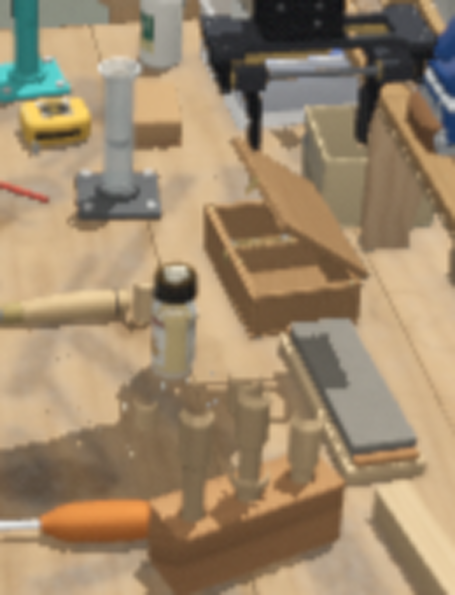

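The rods in the stand (crop): near one at (195,460), tall and plain, so the ramrod. Middle one at (250,450) has a ring low down, so the collar rod. Far one at (303,445) is short, so the stub. Next a wrist view from above the plugs.

play_rows(
  motion=[
    {"dp":[-0.05,-0.03,0.06],"angular":[0,0,0]},
    {"dp":[-0.1,-0.06,0.12],"angular":[0,0,0]},
    {"dp":[-0.13,-0.06,0.15],"angular":[0,0,0]},
    {"dp":[-0.13,-0.06,0.15],"angular":[0,0,0]},
    {"dp":[-0.13,-0.06,0.15],"angular":[0,0,0]},
    {"dp":[-0.13,-0.06,0.15],"angular":[0,0,0]},
  ],
  fingers=1,
)

```text
t: 0.85
position: [0.4953, -0.0593, 0.3706]
ee_rot: [-179.8, -0.0, 90.1]
wrist_force: [0.7, -0.2, 0.2]
grip_width: 0.0872
gripper_force: 0.0
```

Run:
```python
from h import *
c=grab('wrist');cv2.imwrite('pics/w1.png',c['frame']);pickle.dump(c,open('w1.pkl','wb'))
print(manip.sense()['position'],np.round(c['mount'],3).tolist(),c['camera_matrix'][0])
W=cloud(c)
print(np.nanmin(W[...,0]),np.nanmax(W[...,0]),np.nanmin(W[...,1]),np.nanmax(W[...,1]))
# blobs by height
ins=(W[...,0]>.35)&(W[...,0]<.7)&(abs(W[...,1]+.03)<.2)
for z in(.028,.036,.045,.105):
    m=(ins&(abs(W[...,2]-z)<.004)).astype(np.uint8)
    n,l,s,ce=cv2.connectedComponentsWithStats(m)
    for i in range(1,n):
        if s[i,4]>60:
            p=W[l==i];print(z,s[i].tolist(),np.round(np.median(p,0),4),np.round((p.min(0)+p.max(0))/2,4),np.round(np.ptp(p,0),3))
```

```text
[ 0.49533219 -0.05935346  0.37039559] [[-0.001, 0.966, 0.26, 0.072], [1.0, 0.001, 0.0, 0.0], [-0.0, 0.26, -0.966, -0.162], [0.0, 0.0, 0.0, 1.0]] [301.34193175   0.         318.63016073]
-1.025184166829558 0.8725899759811848 -0.974391680189743 0.45906534592456544
0.028 [262, 70, 47, 13, 370] [0.4435 0.0747 0.0253] [0.4416 0.0748 0.026 ] [0.073 0.018 0.004]
0.028 [255, 247, 47, 7, 249] [ 0.4155 -0.2236  0.027 ] [ 0.4202 -0.2233  0.0274] [0.085 0.013 0.007]
0.036 [396, 127, 36, 105, 3281] [ 0.6554 -0.0855  0.0335] [ 0.6553 -0.093   0.0342] [0.07  0.18  0.004]
0.105 [427, 0, 8, 112, 623] [0.6417 0.0931 0.1051] [0.6424 0.0884 0.105 ] [0.021 0.136 0.008]
0.105 [314, 124, 29, 29, 633] [ 0.5081 -0.0161  0.1047] [ 0.5081 -0.0165  0.1042] [0.039 0.039 0.006]
```

View pics/w1.png

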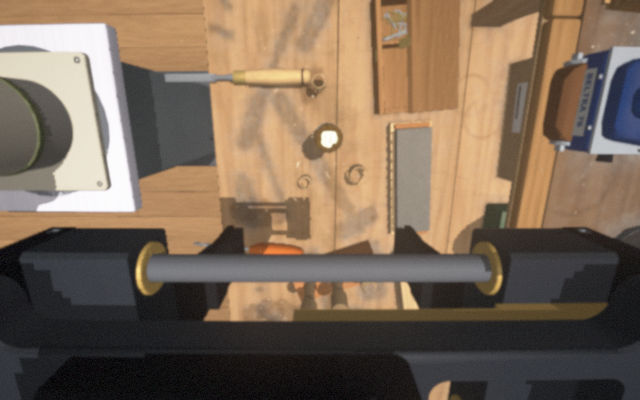

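The wrist view shows the jar lid at (328,138), with round things beside it at (316,80), (305,182) and (355,173), which are the plugs. I'll measure their heights and widths.

Run:
```python
from h import *
c=pickle.load(open('w1.pkl','rb'));W=cloud(c)
x,y,z=W[...,0],W[...,1],W[...,2]
m=((z>.012)&(z<.06)&(x>.42)&(x<.6)&(abs(y+.03)<.14)).astype(np.uint8)
n,l,s,ce=cv2.connectedComponentsWithStats(m)
for i in range(1,n):
    if s[i,4]>20:
        p=W[l==i];zt=np.percentile(p[:,2],90);q=p[p[:,2]>zt-.006]
        print(s[i].tolist(),'ztop',round(zt,4),'mid',np.round((q.min(0)+q.max(0))/2,4),'span',np.round(np.ptp(q,0),3),len(q))
f=c['frame'];cv2.imwrite('pics/crop2.png',cv2.resize(f[60:210,250:400],None,fx=4,fy=4,interpolation=cv2.INTER_CUBIC))
```

```text
[373, 49, 15, 65, 634] ztop 0.0511 mid [0.5898 0.0638 0.049 ] span [0.02  0.091 0.008] 398
[272, 69, 54, 21, 677] ztop 0.0272 mid [0.4625 0.0707 0.0336] span [0.084 0.03  0.025] 547
[349, 164, 20, 20, 86] ztop 0.0357 mid [ 0.5625 -0.0811  0.0337] span [0.03  0.029 0.008] 50
[299, 175, 13, 14, 59] ztop 0.0275 mid [ 0.4706 -0.0961  0.0256] span [0.019 0.021 0.006] 45
```

View pics/crop2.png

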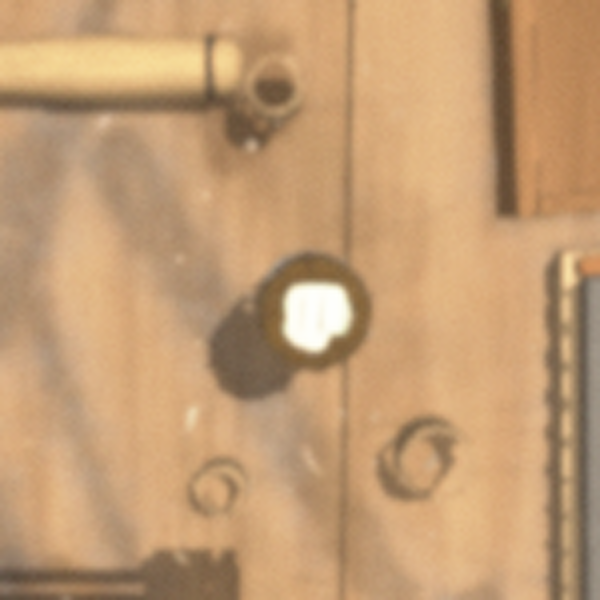

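The three plugs are: (318,81), the slim one by the chisel handle, not yet measured apart from it; (305,182), 21 mm wide and 27.5 mm tall, so the short slim one; (355,173), 30 mm wide and 36 mm tall, so the fat one. The first should be the long slim one, which the crop confirms by its outline. I'll measure it, and the magazine and stand as well.

Run:
```python
from h import *
c=pickle.load(open('w1.pkl','rb'));W=cloud(c);x,y,z=np.moveaxis(W,-1,0)
m=(z>.037)&(z<.06)&(x>.44)&(x<.53)&(y>.03)&(y<.12);p=W[m]
print('long',len(p),np.median(p,0),(p.min(0)+p.max(0))/2,np.ptp(p,0))
m=(z>.012)&(z<.037)&(x>.42)&(x<.5)&(y>.03)&(y<.12);p=W[m];print('chisel',p.min(0),p.max(0),np.percentile(p[:,2],98))
for n in('scene0','side0','w1'):
    c=pickle.load(open(n+'.pkl','rb'));W=cloud(c);x,y,z=np.moveaxis(W,-1,0)
    near=(abs(x-.5)<.1)&(abs(y-.28)<.1)
    for lo,hi in((.006,.014),(.05,.14),(.15,.17)):
        p=W[near&(z>lo)&(z<hi)]
        if len(p)>15: print(n,lo,len(p),cv2.minAreaRect(p[:,:2].astype(np.float32)),np.median(p,0))
    m=(abs(z-.06)<.004)&(x>.4)&(x<.63)&(y<-.22)&(y>-.36)
    m=m.astype(np.uint8);k,l,s,_=cv2.connectedComponentsWithStats(m)
    for i in range(1,k):
        if s[i,4]>80:p=W[l==i][:,:2].astype(np.float32);print(n,'stand',len(p),cv2.minAreaRect(p))
    for zl in (.10,):
        p=W[(z>.1)&(z<.165)&(x>.4)&(x<.63)&(y<-.22)&(y>-.36)]
        if len(p)>20:
            cr,lab,ct=cv2.kmeans(p[:,:2].astype(np.float32),3,None,(3,50,1e-4),5,0)
            print(n,'rods',[(np.round(ct[i],3).tolist(),round(float(p[lab[:,0]==i][:,2].max()),3),int((lab==i).sum())) for i in range(3)])
```

```text
long 48 [0.49387692 0.0639109  0.043507  ] [0.49388206 0.06551347 0.04248557] [0.02142485 0.01979186 0.00709218]
chisel [0.42035672 0.055609   0.01319191] [0.4985577  0.08644397 0.0356823 ] 0.02741290376423942
scene0 0.006 294 ((0.5069878697395325, 0.27683061361312866), (0.10493699461221695, 0.21137890219688416), 62.54944610595703) [0.48376169 0.27007882 0.01002437]
scene0 0.05 292 ((0.5371661186218262, 0.23476439714431763), (0.021931692957878113, 0.16051462292671204), 43.97978973388672) [0.49027231 0.27643095 0.09658548]
scene0 0.15 82 ((0.49914810061454773, 0.2868857979774475), (0.04279405623674393, 0.040406517684459686), 31.210350036621094) [0.50245472 0.28931632 0.15603507]
scene0 stand 584 ((0.5250684022903442, -0.26217469573020935), (0.15278886258602142, 0.04997715726494789), 19.206008911132812)
scene0 rods [([0.47200000286102295, -0.28700000047683716], 0.161, 167), ([0.5180000066757202, -0.2639999985694885], 0.16, 153), ([0.46799999475479126, -0.2750000059604645], 0.159, 167)]
side0 0.006 220 ((0.49539560079574585, 0.2875322699546814), (0.19744287431240082, 0.19020767509937286
[... 518 characters left out ...]
5966492, -0.2540000081062317], 0.123, 68), ([0.5210000276565552, -0.2709999978542328], 0.163, 163), ([0.4740000069141388, -0.28700000047683716], 0.162, 171)]
w1 stand 139 ((0.4594271779060364, -0.2868013083934784), (0.03827543556690216, 0.01934954524040222), 89.58728790283203)
w1 stand 241 ((0.49539607763290405, -0.2823360562324524), (0.04581957682967186, 0.03282162547111511), 7.052812099456787)
w1 stand 82 ((0.5516368746757507, -0.27268102765083313), (0.02939697913825512, 0.014007455669343472), 8.442538261413574)
w1 rods [([0.5699999928474426, -0.23899999260902405], 0.121, 79), ([0.4790000021457672, -0.2669999897480011], 0.141, 177), ([0.5249999761581421, -0.25099998712539673], 0.159, 328)]
```

play_rows(
  motion=[
    {"dp":[0,0.06,-0.03],"angular":[0,0,0]},
    {"dp":[-0.001,0.11,-0.08],"angular":[0,0,0]},
    {"dp":[-0.001,0.125,-0.13],"angular":[0,0,0]},
    {"dp":[-0.001,0.125,-0.18],"angular":[0,0,0]},
    {"dp":[-0.001,0.125,-0.23],"angular":[0,0,0]},
    {"dp":[-0.001,0.125,-0.24],"angular":[0,0,0]},
    {"dp":[-0.001,0.125,-0.24],"angular":[0,0,0]},
    {"dp":[-0.001,0.125,-0.24],"angular":[0,0,0]},
  ],
  fingers=0.6,
)

```text
t: 1.9
position: [0.4953, 0.0653, 0.1344]
ee_rot: [179.8, -0.0, 90.0]
wrist_force: [0.1, 0.3, 1.3]
grip_width: 0.0519
gripper_force: 0.0
```

```bash
cat >> h.py <<'E'
def top(W,x0,y0,r,zl,zh):
    x,y,z=np.moveaxis(W,-1,0);p=W[(np.hypot(x-x0,y-y0)<r)&(z>zl)&(z<zh)]
    if len(p)<10: return len(p)
    return len(p),np.round((p.min(0)+p.max(0))/2,4),np.round(np.ptp(p,0),4),np.round(np.median(p,0),4)
E
python3 - <<'E'
from h import *
c=grab('wrist');pickle.dump(c,open('w2.pkl','wb'));W=cloud(c);print(manip.sense()['position'],manip.sense()['grip_width'])
print(top(W,.494,.0655,.03,.039,.055)); print(top(W,.4706,-.096,.03,.022,.035))
cv2.imwrite('pics/w2.png',c['frame'])
E
```

```text
[0.49527412 0.0652366  0.13443248] 0.052370544276010504
(163, array([0.4937, 0.066 , 0.0422]), array([0.021 , 0.021 , 0.0062]), array([0.4936, 0.0705, 0.0435]))
0
```

View pics/w2.png

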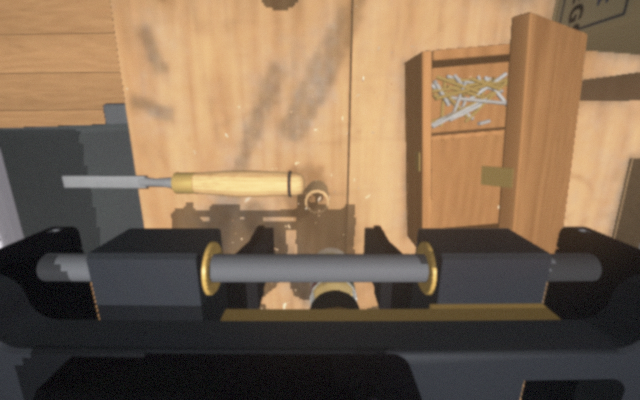

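The long plug shows at (316,203), just off the chisel handle: 21 mm across and 45 mm tall, as it should be. Going down to grip its top, with the tips above the handle.

play_rows(
  motion=[
    {"dp":[-0.0015,0.001,-0.04],"angular":[0,0,0]},
    {"dp":[-0.0015,0.001,-0.08],"angular":[0,0,0]},
    {"dp":[-0.0015,0.001,-0.098],"angular":[0,0,0]},
    {"dp":[-0.0015,0.001,-0.103],"angular":[0,0,0]},
    {"dp":[-0.0015,0.001,-0.103],"angular":[0,0,0]},
    {"dp":[-0.0015,0.001,-0.103],"angular":[0,0,0]},
  ],
)

```text
t: 2.7
position: [0.4934, 0.0662, 0.0308]
ee_rot: [179.9, -0.0, 90.0]
wrist_force: [0.0, -0.1, 0.1]
grip_width: 0.0522
gripper_force: 0.0
```

play_rows(
  motion=[
    {"dp":[0,0,0],"angular":[0,0,0]},
    {"dp":[0,0,0],"angular":[0,0,0]},
    {"dp":[0,0,0],"angular":[0,0,0]},
    {"dp":[0,0,0],"angular":[0,0,0]},
    {"dp":[0,0,0],"angular":[0,0,0]},
  ],
  fingers=0,
  grip_force=12,
)

```text
t: 3.32
position: [0.4925, 0.066, 0.0296]
ee_rot: [180.0, -0.0, 90.0]
wrist_force: [0.6, 0.6, 1.0]
grip_width: 0.0213
gripper_force: 11.9
```

play_rows(
  motion=[
    {"dp":[0,0,0.05],"angular":[0,0,0]},
    {"dp":[0,0,0.11],"angular":[0,0,0]},
    {"dp":[0,0,0.17],"angular":[0,0,0]},
    {"dp":[0,0.03,0.22],"angular":[0,0,0]},
    {"dp":[0.002,0.08,0.25],"angular":[0,0,0]},
    {"dp":[0.003,0.13,0.25],"angular":[0,0,0]},
    {"dp":[0.004,0.16,0.25],"angular":[0,0,0]},
    {"dp":[0.004,0.17,0.25],"angular":[0,0,0]},
    {"dp":[0.004,0.17,0.25],"angular":[0,0,0]},
    {"dp":[0.004,0.17,0.25],"angular":[0,0,0]},
  ],
)

```text
t: 4.58
position: [0.497, 0.2343, 0.2796]
ee_rot: [180.0, 0.0, 89.9]
wrist_force: [0.4, 0.8, -0.6]
grip_width: 0.0216
gripper_force: 11.9
```

Run:
```python
from h import *
s=manip.sense();print(s['position'],s['ee_rot'],s['grip_width'],s['wrist_force'])
c=grab('wrist');pickle.dump(c,open('w3.pkl','wb'));W=cloud(c)
print('rim',top(W,.4975,.288,.035,.153,.166)); print('mid',top(W,.4975,.288,.03,.03,.14))
x,y,z=np.moveaxis(W,-1,0);p=W[(abs(x-.4975)<.08)&(abs(y-.288)<.08)&(abs(z-.01)<.004)]
print(len(p),cv2.minAreaRect(p[:,:2].astype(np.float32)))
# held plug
print('plug',[ (len(q),q.min(0),q.max(0)) for q in [W[(np.hypot(x-s['position'][0],y-s['position'][1])<.03)&(z>.2)&(z<s['position'][2]-.002)]]])
cv2.imwrite('pics/w3.png',c['frame'])
```

```text
[0.49695348 0.23434677 0.27956165] [1.79989133e+02 3.71425007e-02 8.98794109e+01] 0.02163946056354131 [ 0.39557984  0.8225217  -0.64262513]
rim (907, array([0.4993, 0.2893, 0.1572]), array([0.0433, 0.0434, 0.0083]), array([0.4997, 0.2896, 0.1586]))
mid (261, array([0.4996, 0.2888, 0.0856]), array([0.0259, 0.0244, 0.1085]), array([0.5011, 0.2804, 0.0973]))
2592 ((0.4813024699687958, 0.2915162146091461), (0.09014679491519928, 0.126863494515419), 84.46346282958984)
plug [(427, array([0.48674434, 0.23454513, 0.25153003]), array([0.50889691, 0.24536041, 0.27752885]))]
```

View pics/w3.png

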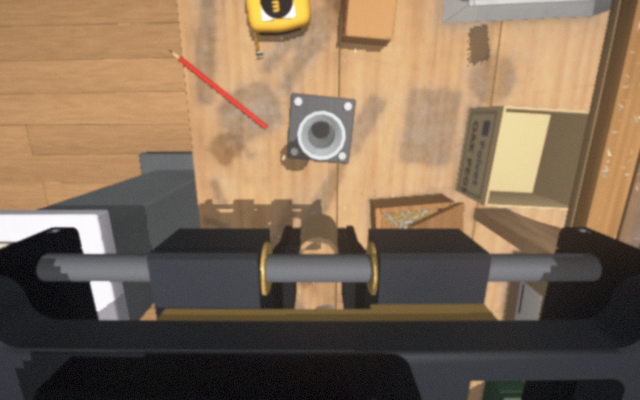

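The mouth ring is at (321,133), with its centre at (0.499, 0.289) and its rim at 160 mm. The plug hangs straight in the fingers.

play_rows(
  motion=[
    {"dp":[0.002,0.03,0],"angular":[0,0,0]},
    {"dp":[0.002,0.055,-0.02],"angular":[0,0,0]},
    {"dp":[0.002,0.055,-0.06],"angular":[0,0,0]},
    {"dp":[0.002,0.055,-0.08],"angular":[0,0,0]},
    {"dp":[0.002,0.055,-0.095],"angular":[0,0,0]},
    {"dp":[0.002,0.055,-0.105],"angular":[0,0,0]},
    {"dp":[0.002,0.055,-0.113],"angular":[0,0,0]},
    {"dp":[0.002,0.055,-0.113],"angular":[0,0,0]},
    {"dp":[0.002,0.055,-0.113],"angular":[0,0,0]},
  ],
)

```text
t: 5.75
position: [0.4988, 0.2912, 0.1672]
ee_rot: [179.9, -0.0, 90.0]
wrist_force: [-0.2, -0.3, -0.4]
grip_width: 0.0209
gripper_force: 11.9
```

play_rows(
  motion=[
    {"dp":[0,-0.001,0],"angular":[0,0,0]},
    {"dp":[0,-0.001,0],"angular":[0,0,0]},
    {"dp":[0,-0.001,0],"angular":[0,0,0]},
    {"dp":[0,-0.001,0.04],"angular":[0,0,0]},
    {"dp":[0,-0.03,0.1],"angular":[0,0,0]},
    {"dp":[0,-0.055,0.12],"angular":[0,0,0]},
    {"dp":[0,-0.055,0.12],"angular":[0,0,0]},
    {"dp":[0,-0.055,0.12],"angular":[0,0,0]},
  ],
  fingers=0.6,
)

```text
t: 6.75
position: [0.4981, 0.2365, 0.2858]
ee_rot: [-179.9, 0.0, 90.0]
wrist_force: [-0.8, -0.0, 0.4]
grip_width: 0.0524
gripper_force: 0.0
```

Run:
```python
from h import *
s=manip.sense();print(s['position'])
c=grab('wrist');W=cloud(c);x,y,z=np.moveaxis(W,-1,0)
p=W[np.hypot(x-.4994,y-.2893)<.009];print(len(p),np.median(p,0),np.percentile(p[:,2],[5,50,95]))
cv2.imwrite('pics/w4.png',c['frame'])
```

```text
[0.49805672 0.23652153 0.28575727]
136 [0.50018667 0.28740772 0.00990032] [0.00850123 0.00990032 0.1225606 ]
```

Run:
```python
from h import *
f=cv2.imread('pics/w4.png');g=cv2.imread('pics/w3.png')
r=lambda f:cv2.resize(f[80:190,265:375],(400,400),interpolation=cv2.INTER_CUBIC)
cv2.imwrite('pics/w4c.png',np.hstack([r(g),r(f)]))
```

```text
(no output)
```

View pics/w4c.png

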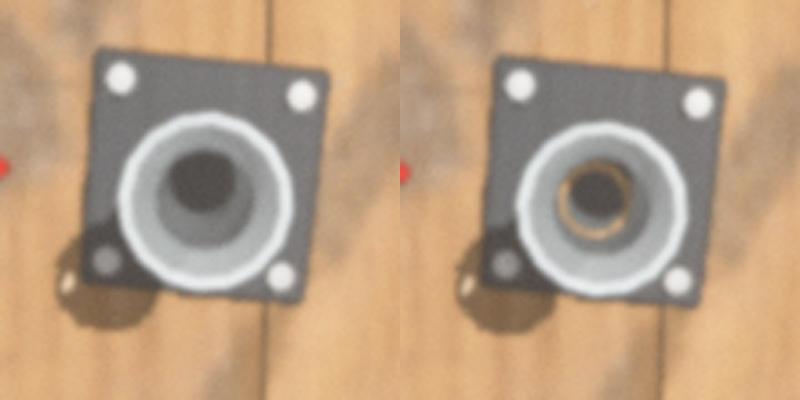

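The crop shows the plug's ring inside the bore, centred at (595,200). It is in. Now the short plug.

play_rows(
  motion=[
    {"dp":[-0.005,-0.06,0],"angular":[0,0,0]},
    {"dp":[-0.01,-0.12,0],"angular":[0,0,0]},
    {"dp":[-0.015,-0.18,0],"angular":[0,0,0]},
    {"dp":[-0.02,-0.24,0],"angular":[0,0,0]},
    {"dp":[-0.025,-0.295,-0.02],"angular":[0,0,0]},
    {"dp":[-0.028,-0.333,-0.06],"angular":[0,0,0]},
    {"dp":[-0.028,-0.333,-0.11],"angular":[0,0,0]},
    {"dp":[-0.028,-0.333,-0.15],"angular":[0,0,0]},
    {"dp":[-0.028,-0.333,-0.16],"angular":[0,0,0]},
    {"dp":[-0.028,-0.333,-0.16],"angular":[0,0,0]},
    {"dp":[-0.028,-0.333,-0.16],"angular":[0,0,0]},
  ],
)

```text
t: 8.18
position: [0.4716, -0.0968, 0.1281]
ee_rot: [179.9, 0.0, 90.0]
wrist_force: [0.2, 0.4, 0.0]
grip_width: 0.0522
gripper_force: 0.0
```

Run:
```python
from h import *
print(manip.sense()['position']);c=grab('wrist');W=cloud(c)
print(top(W,.4706,-.096,.022,.02,.035))
```

```text
[ 0.47162466 -0.09683818  0.12809855]
(168, array([ 0.4708, -0.0964,  0.0243]), array([0.0202, 0.0214, 0.0085]), array([ 0.4708, -0.0915,  0.0264]))
```

play_rows(
  motion=[
    {"dp":[-0.001,0.0005,-0.05],"angular":[0,0,0]},
    {"dp":[-0.001,0.0005,-0.095],"angular":[0,0,0]},
    {"dp":[-0.001,0.0005,-0.109],"angular":[0,0,0]},
    {"dp":[-0.001,0.0005,-0.113],"angular":[0,0,0]},
    {"dp":[-0.001,0.0005,-0.113],"angular":[0,0,0]},
    {"dp":[-0.001,0.0005,-0.113],"angular":[0,0,0]},
  ],
)

```text
t: 8.98
position: [0.4706, -0.0966, 0.0149]
ee_rot: [179.9, 0.0, 90.0]
wrist_force: [0.8, -0.0, -0.2]
grip_width: 0.0521
gripper_force: 0.0
```

play_rows(
  motion=[
    {"dp":[0,0,0],"angular":[0,0,0]},
    {"dp":[0,0,0],"angular":[0,0,0]},
    {"dp":[0,0,0],"angular":[0,0,0]},
    {"dp":[0,0,0],"angular":[0,0,0]},
    {"dp":[0,0,0.02],"angular":[0,0,0]},
    {"dp":[0,0,0.07],"angular":[0,0,0]},
    {"dp":[0,0,0.13],"angular":[0,0,0]},
    {"dp":[0,0,0.19],"angular":[0,0,0]},
    {"dp":[0,0.03,0.23],"angular":[0,0,0]},
    {"dp":[0.005,0.08,0.25],"angular":[0,0,0]},
    {"dp":[0.01,0.14,0.25],"angular":[0,0,0]},
    {"dp":[0.015,0.2,0.25],"angular":[0,0,0]},
  ],
  fingers=0,
)

```text
t: 10.48
position: [0.4845, 0.1052, 0.264]
ee_rot: [179.9, -0.0, 90.0]
wrist_force: [1.3, 0.5, -1.0]
grip_width: 0.0211
gripper_force: 12.0
```

play_rows(
  motion=[
    {"dp":[0.005,0.06,0],"angular":[0,0,0]},
    {"dp":[0.01,0.12,0],"angular":[0,0,0]},
    {"dp":[0.0145,0.17,0],"angular":[0,0,0]},
    {"dp":[0.0145,0.184,-0.02],"angular":[0,0,0]},
    {"dp":[0.0145,0.184,-0.06],"angular":[0,0,0]},
    {"dp":[0.0145,0.184,-0.085],"angular":[0,0,0]},
    {"dp":[0.0145,0.184,-0.097],"angular":[0,0,0]},
    {"dp":[0.0145,0.184,-0.1],"angular":[0,0,0]},
    {"dp":[0.0145,0.184,-0.1],"angular":[0,0,0]},
    {"dp":[0.0145,0.184,-0.1],"angular":[0,0,0]},
    {"dp":[0.0145,0.184,-0.1],"angular":[0,0,0]},
  ],
)

```text
t: 11.85
position: [0.4993, 0.2877, 0.1642]
ee_rot: [179.9, -0.0, 90.0]
wrist_force: [-0.3, -0.3, 0.1]
grip_width: 0.0214
gripper_force: 12.0
```

play_rows(
  motion=[
    {"dp":[0,0.0015,-0.002],"angular":[0,0,0]},
    {"dp":[0,0.0015,-0.002],"angular":[0,0,0]},
    {"dp":[0,0.0015,-0.002],"angular":[0,0,0]},
  ],
)

```text
t: 12.22
position: [0.499, 0.289, 0.1615]
ee_rot: [-180.0, 0.0, 90.0]
wrist_force: [0.7, 0.1, -0.5]
grip_width: 0.0212
gripper_force: 12.0
```

play_rows(
  motion=[
    {"dp":[0,0,0],"angular":[0,0,0]},
    {"dp":[0,0,0],"angular":[0,0,0]},
    {"dp":[0,0,0],"angular":[0,0,0]},
    {"dp":[0,0,0.04],"angular":[0,0,0]},
    {"dp":[0,-0.03,0.1],"angular":[0,0,0]},
    {"dp":[0,-0.055,0.12],"angular":[0,0,0]},
    {"dp":[0,-0.055,0.12],"angular":[0,0,0]},
    {"dp":[0,-0.055,0.12],"angular":[0,0,0]},
  ],
  fingers=0.6,
)

```text
t: 13.22
position: [0.4986, 0.2345, 0.2808]
ee_rot: [-180.0, 0.0, 90.0]
wrist_force: [0.5, -0.5, -0.9]
grip_width: 0.0522
gripper_force: 0.0
```

Run:
```python
from h import *
s=manip.sense();print(s['position'])
c=grab('wrist');W=cloud(c);x,y,z=np.moveaxis(W,-1,0)
for lo,hi in((.1,.148),(.148,.2)):
    p=W[(np.hypot(x-.4994,y-.2893)<.0135)&(z>lo)&(z<hi)];print(len(p),p.size and (np.median(p,0),p.min(0),p.max(0)))
r=lambda f:cv2.resize(f[80:190,265:375],(500,500),interpolation=cv2.INTER_CUBIC)
cv2.imwrite('pics/w5.png',r(c['frame']))
```

```text
[0.49857569 0.23453539 0.28078456]
211 (array([0.49925032, 0.28579786, 0.12496081]), array([0.48666144, 0.27665286, 0.10042886]), array([0.51265684, 0.30234138, 0.14796458]))
173 (array([0.49828809, 0.2874517 , 0.14940437]), array([0.48675623, 0.27600275, 0.14800828]), array([0.5126852 , 0.30236713, 0.15201741]))
```

View pics/w5.png

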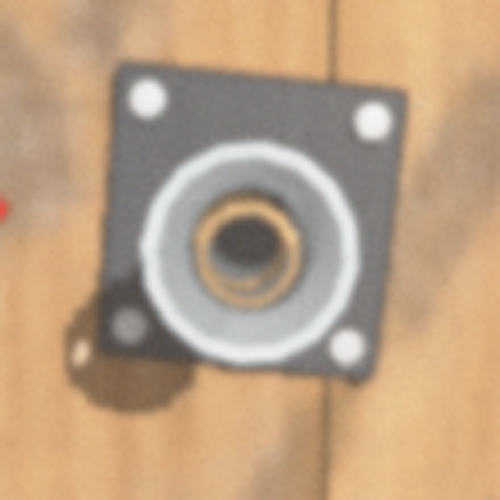

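The short plug's ring is in the bore at (247,252), with its top near z 0.150, so it sits on the long one. Next the ramrod: turning so that the fingers close across the stand's row.

play_rows(
  motion=[
    {"dp":[-0.002,-0.05,0.02],"angular":[0,0,-6]},
    {"dp":[-0.004,-0.1,0.03],"angular":[0,0,-13]},
    {"dp":[-0.006,-0.15,0.04],"angular":[0,0,-20]},
    {"dp":[-0.008,-0.2,0.04],"angular":[0,0,-27]},
    {"dp":[-0.01,-0.25,0.04],"angular":[0,0,-34]},
    {"dp":[-0.012,-0.3,0.04],"angular":[0,0,-41]},
    {"dp":[-0.015,-0.35,0.04],"angular":[0,0,-48]},
    {"dp":[-0.018,-0.4,0.04],"angular":[0,0,-55]},
    {"dp":[-0.02,-0.45,0.04],"angular":[0,0,-62]},
    {"dp":[-0.021,-0.5,0.04],"angular":[0,0,-69]},
    {"dp":[-0.0215,-0.513,0.04],"angular":[0,0,-70.5]},
    {"dp":[-0.0215,-0.513,0.04],"angular":[0,0,-70.5]},
  ],
)

```text
t: 14.78
position: [0.4777, -0.2785, 0.3204]
ee_rot: [-179.9, 0.1, 19.5]
wrist_force: [-0.2, 0.7, 0.3]
grip_width: 0.0519
gripper_force: 0.0
```

play_rows(
  motion=[
    {"dp":[0,0,0],"angular":[0,0,0]},
    {"dp":[0,0,0],"angular":[0,0,0]},
  ],
)

```text
t: 15.02
position: [0.478, -0.2775, 0.3216]
ee_rot: [-180.0, -0.0, 19.7]
wrist_force: [0.1, -0.3, 0.0]
grip_width: 0.0521
gripper_force: 0.0
```

Run:
```python
from h import *
s=manip.sense();print(s['position'],s['ee_rot'],s['joint_pos'])
c=grab('wrist');pickle.dump(c,open('w6.pkl','wb'));W=cloud(c);x,y,z=np.moveaxis(W,-1,0)
cv2.imwrite('pics/w6.png',c['frame'])
for i in(-1,0,1):
    X=.524+.05*i*np.cos(.34);Y=-.2625+.05*i*np.sin(.34)
    q=W[(np.hypot(x-X,y-Y)<.024)&(z>.063)];zt=np.percentile(q[:,2],97) if len(q) else None
    print(i,X,Y,zt,'hi',top(W,X,Y,.024,.135,.165),'mid',top(W,X,Y,.024,.064,.105))
p=W[(abs(z-.06)<.003)&(np.hypot(x-.524,y+.2625)<.09)];print(cv2.minAreaRect(p[:,:2].astype(np.float32)))
```

```text
[ 0.47804993 -0.27745277  0.32159419] [-1.79988235e+02 -1.71537291e-02  1.96677033e+01] [ 16.4815857    7.63362648  10.04533092  85.9805037   -1.35073547
  86.49909937 -43.81019578]
-1 0.47686226672358273 -0.2791743546070407 0.1594880660685478 hi (249, array([ 0.4794, -0.2763,  0.1482]), array([0.025 , 0.0252, 0.0255]), array([ 0.4855, -0.2743,  0.155 ])) mid (28, array([ 0.4839, -0.2746,  0.0772]), array([0.0082, 0.0136, 0.0209]), array([ 0.4871, -0.2738,  0.0768]))
0 0.524 -0.2625 0.4431475321782302 hi (232, array([ 0.5264, -0.26  ,  0.1488]), array([0.0256, 0.0255, 0.0238]), array([ 0.5282, -0.2591,  0.1558])) mid (72, array([ 0.5262, -0.2598,  0.0807]), array([0.0311, 0.031 , 0.0057]), array([ 0.5342, -0.2588,  0.0806]))
1 0.5711377332764174 -0.24582564539295929 0.11949889246331401 hi 0 mid (18, array([ 0.5647, -0.2451,  0.0908]), array([0.008 , 0.0204, 0.0279]), array([ 0.5621, -0.2468,  0.0913]))
((0.5257849097251892, -0.26028773188591003), (0.1490592658519745, 0.05006840080022812), 19.242408752441406)
```

The numbers bear the crop out. The near rod is plain and 160 mm high at the top, so it is the ramrod, at (0.479, -0.2765). The middle one has a 31 mm ring at z 0.08, and the far one is only 120 mm high. Going down on the ramrod's handle.

play_rows(
  motion=[
    {"dp":[0.001,0.001,-0.06],"angular":[0,0,0]},
    {"dp":[0.001,0.001,-0.115],"angular":[0,0,0]},
    {"dp":[0.001,0.001,-0.155],"angular":[0,0,0]},
    {"dp":[0.001,0.001,-0.185],"angular":[0,0,0]},
    {"dp":[0.001,0.001,-0.202],"angular":[0,0,0]},
    {"dp":[0.001,0.001,-0.205],"angular":[0,0,0]},
    {"dp":[0.001,0.001,-0.205],"angular":[0,0,0]},
    {"dp":[0.001,0.001,-0.205],"angular":[0,0,0]},
  ],
)

```text
t: 16.08
position: [0.4792, -0.2783, 0.1178]
ee_rot: [179.9, -0.1, 19.5]
wrist_force: [-0.6, -0.4, 0.2]
grip_width: 0.0524
gripper_force: 0.0
```

play_rows(
  motion=[
    {"dp":[0,0,0],"angular":[0,0,0]},
    {"dp":[0,0,0],"angular":[0,0,0]},
    {"dp":[0,0,0],"angular":[0,0,0]},
    {"dp":[0,0,0],"angular":[0,0,0]},
    {"dp":[0,0,0],"angular":[0,0,0]},
  ],
  fingers=0,
  grip_force=45,
)

```text
t: 16.7
position: [0.4786, -0.278, 0.1166]
ee_rot: [180.0, -0.0, 19.5]
wrist_force: [-1.4, 0.6, 0.4]
grip_width: 0.0251
gripper_force: 45.0
```

play_rows(
  motion=[
    {"dp":[0,0,0.02],"angular":[0,0,0]},
    {"dp":[0,0,0.05],"angular":[0,0,0]},
    {"dp":[0,0,0.09],"angular":[0,0,0]},
    {"dp":[0,0,0.14],"angular":[0,0,0]},
    {"dp":[0,0,0.19],"angular":[0,0,0]},
    {"dp":[0,0.02,0.21],"angular":[0,0,0]},
    {"dp":[0.002,0.06,0.21],"angular":[0,0,0]},
    {"dp":[0.004,0.11,0.21],"angular":[0,0,0]},
    {"dp":[0.006,0.16,0.21],"angular":[0,0,0]},
    {"dp":[0.008,0.21,0.21],"angular":[0,0,0]},
    {"dp":[0.01,0.26,0.21],"angular":[0,0,0]},
    {"dp":[0.012,0.31,0.21],"angular":[0,0,0]},
  ],
)

```text
t: 18.2
position: [0.4903, 0.0336, 0.3266]
ee_rot: [180.0, -0.0, 19.5]
wrist_force: [1.6, -0.0, -1.0]
grip_width: 0.0248
gripper_force: 45.0
```

play_rows(
  motion=[
    {"dp":[0.002,0.05,0],"angular":[0,0,0]},
    {"dp":[0.004,0.1,0],"angular":[0,0,0]},
    {"dp":[0.006,0.15,0],"angular":[0,0,0]},
    {"dp":[0.007,0.2,0],"angular":[0,0,0]},
    {"dp":[0.008,0.237,0],"angular":[0,0,0]},
    {"dp":[0.009,0.255,0],"angular":[0,0,0]},
    {"dp":[0.009,0.257,0],"angular":[0,0,0]},
    {"dp":[0.009,0.257,0],"angular":[0,0,0]},
    {"dp":[0.009,0.257,0],"angular":[0,0,0]},
  ],
)

```text
t: 19.32
position: [0.5, 0.2875, 0.3269]
ee_rot: [180.0, -0.0, 19.4]
wrist_force: [-0.3, 0.1, -0.6]
grip_width: 0.0249
gripper_force: 45.0
```

Run:
```python
from h import *
s=manip.sense();P=s['position'];print(P,s['ee_rot'],s['joint_pos'],s['wrist_force'],s['grip_width'])
c=grab('wrist');W=cloud(c);x,y,z=np.moveaxis(W,-1,0)
cv2.imwrite('pics/w7.png',c['frame'])
d=np.array([np.cos(np.radians(s['ee_rot'][2])),np.sin(np.radians(s['ee_rot'][2]))])
for lo in (.20,.22,.24,.26,.28):
    q=W[(np.hypot(x-P[0],y-P[1])<.022)&(z>lo)&(z<lo+.02)]
    if len(q)>5:
        r=(q[:,:2]-P[:2]);a=r@d;b=r@np.array([-d[1],d[0]]);print(lo,len(q),'front',a.max().round(4),'side',b.min().round(4),b.max().round(4),q[:,2].min())
print('rim',top(W,.4994,.2893,.03,.155,.166))
for n in('side','scene'):
    W=cloud(grab(n));x,y,z=np.moveaxis(W,-1,0)
    for lo in (.20,.225,.25,.275):
        q=W[(np.hypot(x-P[0],y-P[1])<.022)&(z>lo)&(z<lo+.02)]
        if len(q)>5: print(n,lo,len(q),q.min(0).round(4),q.max(0).round(4),np.median(q,0).round(4))
```

```text
[0.50004796 0.28747338 0.32685106] [ 1.79961334e+02 -2.53387282e-02  1.93751173e+01] [ -18.75329572   12.0990932   -18.84041341   80.46713631    3.92802374
   88.05663799 -107.96129136] [-0.2728643   0.10285023 -0.59960269] 0.024858359342095838
0.22 87 front 0.0098 side -0.0078 0.0091 0.2221174788357677
0.24 119 front 0.01 side -0.008 0.0091 0.24035069510600443
0.26 152 front 0.01 side -0.0075 0.0092 0.2601455146990783
0.28 205 front 0.0101 side -0.0078 0.0091 0.2800954314110752
rim (396, array([0.5   , 0.2897, 0.1583]), array([0.0431, 0.0432, 0.0066]), array([0.5038, 0.295 , 0.159 ]))
side 0.225 26 [0.4884 0.2725 0.2258] [0.5037 0.2909 0.2447] [0.4951 0.2807 0.2358]
side 0.25 24 [0.4887 0.2769 0.2524] [0.5029 0.2889 0.2694] [0.4954 0.2801 0.2596]
side 0.275 25 [0.4879 0.2702 0.2763] [0.5027 0.2911 0.2947] [0.495  0.2788 0.2887]
scene 0.225 47 [0.4905 0.2763 0.2255] [0.5089 0.2956 0.2448] [0.4961 0.2834 0.2346]
scene 0.25 46 [0.491  0.2775 0.2504] [0.5087 0.2936 0.2699] [0.496  0.2822 0.2598]
scene 0.275 43 [0.4913 0.2773 0.2754] [0.5027 0.2936 0.295 ] [0.4953 0.2829 0.2844]
```

The rod hangs straight and within 1 mm. Lowering it into the tube, then pressing step by step.

play_rows(
  motion=[
    {"dp":[-0.001,0.001,-0.02],"angular":[0,0,0]},
    {"dp":[-0.001,0.001,-0.04],"angular":[0,0,0]},
    {"dp":[-0.001,0.001,-0.055],"angular":[0,0,0]},
    {"dp":[-0.001,0.001,-0.065],"angular":[0,0,0]},
    {"dp":[-0.001,0.001,-0.072],"angular":[0,0,0]},
    {"dp":[-0.001,0.001,-0.079],"angular":[0,0,0]},
    {"dp":[-0.001,0.001,-0.086],"angular":[0,0,0]},
    {"dp":[-0.001,0.001,-0.092],"angular":[0,0,0]},
    {"dp":[-0.001,0.001,-0.098],"angular":[0,0,0]},
    {"dp":[-0.001,0.001,-0.103],"angular":[0,0,0]},
    {"dp":[-0.001,0.001,-0.108],"angular":[0,0,0]},
    {"dp":[-0.001,0.001,-0.111],"angular":[0,0,0]},
  ],
)

```text
t: 20.98
position: [0.4985, 0.29, 0.2152]
ee_rot: [180.0, 0.0, 19.5]
wrist_force: [0.3, -1.0, 3.0]
grip_width: 0.0249
gripper_force: 45.0
```

play_rows(
  motion=[
    {"dp":[0,0,-0.002],"angular":[0,0,0]},
    {"dp":[0,0,-0.004],"angular":[0,0,0]},
    {"dp":[0,0,-0.006],"angular":[0,0,0]},
    {"dp":[0,0,-0.007],"angular":[0,0,0]},
    {"dp":[0,0,-0.008],"angular":[0,0,0]},
    {"dp":[0,0,-0.008],"angular":[0,0,0]},
  ],
)

```text
t: 21.72
position: [0.4993, 0.2906, 0.2093]
ee_rot: [-180.0, -0.2, 19.5]
wrist_force: [-1.6, -0.7, 12.9]
grip_width: 0.0252
gripper_force: 45.0
```

At the expected depth and 13 N; pressing a little more to be firm.

play_rows(
  motion=[
    {"dp":[0,0,-0.001],"angular":[0,0,0]},
    {"dp":[0,0,-0.002],"angular":[0,0,0]},
    {"dp":[0,0,-0.002],"angular":[0,0,0]},
    {"dp":[0,0,-0.002],"angular":[0,0,0]},
  ],
)

```text
t: 22.22
position: [0.5002, 0.2912, 0.2091]
ee_rot: [-179.9, -0.4, 19.5]
wrist_force: [-0.7, -1.4, 21.7]
grip_width: 0.025
gripper_force: 45.0
```

Seated: 22 N and no further travel. Pulling out and going back to the stand.

play_rows(
  motion=[
    {"dp":[0,0,0.01],"angular":[0,0,0]},
    {"dp":[0,0,0.03],"angular":[0,0,0]},
    {"dp":[0,0,0.06],"angular":[0,0,0]},
    {"dp":[0,0,0.09],"angular":[0,0,0]},
    {"dp":[0,0,0.121],"angular":[0,0,0]},
    {"dp":[0,-0.01,0.123],"angular":[0,0,0]},
    {"dp":[-0.002,-0.05,0.123],"angular":[0,0,0]},
    {"dp":[-0.004,-0.1,0.123],"angular":[0,0,0]},
    {"dp":[-0.006,-0.15,0.123],"angular":[0,0,0]},
    {"dp":[-0.008,-0.2,0.123],"angular":[0,0,0]},
    {"dp":[-0.01,-0.25,0.123],"angular":[0,0,0]},
    {"dp":[-0.012,-0.3,0.123],"angular":[0,0,0]},
  ],
)

```text
t: 23.72
position: [0.4855, -0.0121, 0.3272]
ee_rot: [-180.0, 0.1, 19.5]
wrist_force: [0.6, -0.0, 0.0]
grip_width: 0.0247
gripper_force: 45.0
```

play_rows(
  motion=[
    {"dp":[-0.002,-0.05,0],"angular":[0,0,0]},
    {"dp":[-0.004,-0.1,0],"angular":[0,0,0]},
    {"dp":[-0.006,-0.15,0],"angular":[0,0,0]},
    {"dp":[-0.007,-0.2,0],"angular":[0,0,0]},
    {"dp":[-0.008,-0.24,0],"angular":[0,0,0]},
    {"dp":[-0.008,-0.262,0],"angular":[0,0,0]},
    {"dp":[-0.008,-0.268,0],"angular":[0,0,0]},
    {"dp":[-0.008,-0.268,0],"angular":[0,0,0]},
    {"dp":[-0.008,-0.268,0],"angular":[0,0,0]},
  ],
)

```text
t: 24.85
position: [0.4788, -0.2767, 0.3284]
ee_rot: [-180.0, -0.0, 19.6]
wrist_force: [0.9, -0.1, -0.2]
grip_width: 0.0251
gripper_force: 45.0
```

Run:
```python
from h import *
s=manip.sense();P=s['position'];print(P,s['ee_rot'],s['wrist_force'],s['grip_width'])
c=grab('wrist');W=cloud(c);x,y,z=np.moveaxis(W,-1,0)
d=np.array([np.cos(np.radians(s['ee_rot'][2])),np.sin(np.radians(s['ee_rot'][2]))])
for lo in (.21,.24,.27):
    q=W[(np.hypot(x-P[0],y-P[1])<.022)&(z>lo)&(z<lo+.02)]
    if len(q)>5:
        r=(q[:,:2]-P[:2]);a=r@d;b=r@np.array([-d[1],d[0]]);print(lo,len(q),'front',a.max().round(4),'side',b.min().round(4),b.max().round(4),q[:,2].min())
W=cloud(grab('scene'));x,y,z=np.moveaxis(W,-1,0)
q=W[(np.hypot(x-P[0],y-P[1])<.022)&(z>.18)&(z<.29)];print('foot z',q[:,2].min())
p=W[(np.hypot(x-.499,y-.2893)<.03)&(z>.03)&(z<.15)];print('tube',len(p))
```

```text
[ 0.47877193 -0.27671277  0.32839125] [-1.79971718e+02 -5.98088254e-03  1.95944611e+01] [ 0.85621633 -0.11518024 -0.20290995] 0.025092321510989644
0.21 27 front 0.0098 side -0.0068 0.0094 0.2236139761039918
0.24 117 front 0.0099 side -0.0073 0.0093 0.24033293297024808
0.27 171 front 0.0101 side -0.008 0.0093 0.2703206659162666
foot z 0.22195102961993468
tube 375
```

play_rows(
  motion=[
    {"dp":[-0.0005,-0.001,-0.05],"angular":[0,0,0]},
    {"dp":[-0.0005,-0.001,-0.1],"angular":[0,0,0]},
    {"dp":[-0.0005,-0.001,-0.135],"angular":[0,0,0]},
    {"dp":[-0.0005,-0.001,-0.15],"angular":[0,0,0]},
    {"dp":[-0.0005,-0.001,-0.158],"angular":[0,0,0]},
    {"dp":[-0.0005,-0.001,-0.165],"angular":[0,0,0]},
    {"dp":[-0.0005,-0.001,-0.172],"angular":[0,0,0]},
    {"dp":[-0.0005,-0.001,-0.18],"angular":[0,0,0]},
    {"dp":[-0.0005,-0.001,-0.19],"angular":[0,0,0]},
    {"dp":[-0.0005,-0.001,-0.2],"angular":[0,0,0]},
    {"dp":[-0.0005,-0.001,-0.207],"angular":[0,0,0]},
    {"dp":[-0.0005,-0.001,-0.209],"angular":[0,0,0]},
  ],
)

```text
t: 26.45
position: [0.4778, -0.2788, 0.119]
ee_rot: [-180.0, 0.0, 19.5]
wrist_force: [-0.3, -0.5, -0.5]
grip_width: 0.0251
gripper_force: 45.0
```

play_rows(
  motion=[
    {"dp":[0,0,-0.001],"angular":[0,0,0]},
    {"dp":[0,0,-0.002],"angular":[0,0,0]},
    {"dp":[0,0,-0.002],"angular":[0,0,0]},
  ],
)

```text
t: 26.82
position: [0.4781, -0.279, 0.1177]
ee_rot: [180.0, -0.0, 19.5]
wrist_force: [-1.1, 0.1, -1.0]
grip_width: 0.0247
gripper_force: 45.0
```

Within 1 mm of the floor; releasing and going up.

play_rows(
  motion=[
    {"dp":[0,0,-0.001],"angular":[0,0,0]},
    {"dp":[0,0,-0.001],"angular":[0,0,0]},
    {"dp":[0,0,-0.001],"angular":[0,0,0]},
    {"dp":[0,0,-0.001],"angular":[0,0,0]},
    {"dp":[0,0,0.03],"angular":[0,0,0]},
    {"dp":[0,0,0.08],"angular":[0,0,0]},
    {"dp":[0,0,0.13],"angular":[0,0,0]},
    {"dp":[0,0,0.18],"angular":[0,0,0]},
    {"dp":[0,0,0.22],"angular":[0,0,0]},
    {"dp":[0,0,0.22],"angular":[0,0,0]},
    {"dp":[0,0,0.22],"angular":[0,0,0]},
  ],
  fingers=0.6,
)

```text
t: 28.2
position: [0.4778, -0.2789, 0.3367]
ee_rot: [-180.0, 0.0, 19.5]
wrist_force: [1.0, 0.3, 0.0]
grip_width: 0.0521
gripper_force: 0.0
```

Run:
```python
from h import *
s=manip.sense();print(s['position'],s['grip_width'])
W=cloud(grab('wrist'));x,y,z=np.moveaxis(W,-1,0)
for X,Y in((.479,-.2765),(.526,-.26)):
    print(top(W,X,Y,.024,.135,.17))
c=grab('side');f=c['frame']
cv2.imwrite('pics/end.png',np.hstack([cv2.resize(f[160:220,303:363],(400,400),interpolation=cv2.INTER_CUBIC),cv2.resize(f[225:325,335:405],(280,400),interpolation=cv2.INTER_CUBIC)]))
```

```text
[ 0.47783094 -0.27886026  0.33673163] 0.052080650203648514
(227, array([ 0.4793, -0.2775,  0.148 ]), array([0.0251, 0.0248, 0.0245]), array([ 0.4851, -0.2752,  0.1552]))
(206, array([ 0.5266, -0.2603,  0.1493]), array([0.0252, 0.025 , 0.0213]), array([ 0.5279, -0.2593,  0.1558]))
```

View pics/end.png

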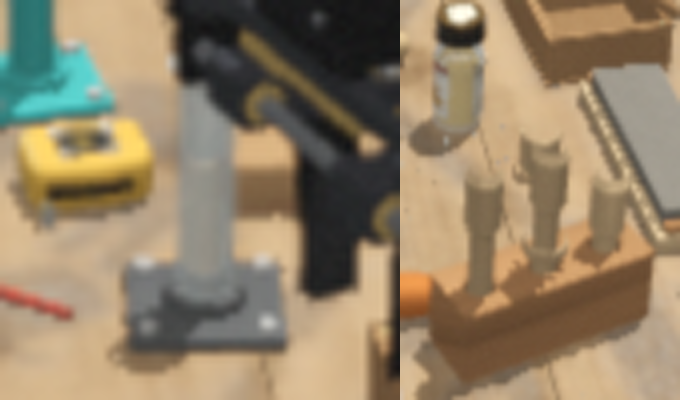

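The ramrod stands fully in its hole at (483,235), with its top at z 0.160, as before. The tube's contents are low, down by its base, and the pressing depth matched the stop (foot at z 0.1025 against 0.103). Handing in.

```bash
python3 -c "
from rig import manip
print(manip.job_done())"
```

```text
the job is handed in; nothing more can be done
None
```

The job is handed in at about 28 s: long plug then short plug are in the tube and pressed to the stop at about 22 N, and the ramrod is back upright, all the way down in its hole; the hand-in gave no verdict.

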